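# Fish the jar lid out from under the wire rack and close the jar

## Task

The wooden lid of the white storage jar has slid in under the lower shelf of the wire rack, where the gripper cannot get at it. Take the hooked rod by its handle, catch the lid's knob in the crook and draw the lid out along the worktop until it lies wholly clear of both shelves; do not touch the lid with the fingers before that. Then stand the rod down on its foot anywhere on the worktop outside the rack, and put the lid on the jar so that it sits flat and fully down; leave the mug and the small spice jar beside the rack alone.

Things in the scene. Friction and masses are not known exactly. Their poses are not given: they have to be found in the camera images.
- rack: Fixed two-tier wire rack, 260 mm long. Origin on the worktop under the lower shelf's centre; -x is the open front (faces the robot's left, about world +y), y along its length. Lower shelf: x -80 to +80 mm, y +-130, wires z 72 to 80, so a 72 mm gap below. Legs (14 mm feet) only at its four corners; end struts at y +-130 above z 187. Three containers are fixed on its shelves.
- rack_brow (a point): Middle of the front edge of the rack's upper shelf, at x -170, y 0, z 256 mm in the rack's frame; same axes as the rack. The upper shelf (8 mm thick, wires z 252 to 260) spans rack x -170 to +80, y +-130 mm: it overhangs the lower shelf's front by 90 mm.
- jar_lid: Round wooden lid, 100 mm across, 44 mm high, 0.1 kg, lying knob up on the worktop under the lower shelf. Origin at the centre of its underside, z up through the knob. From the bottom: plug 80 mm in diameter, z 0 to 8 mm; disc 100 mm in diameter, z 8 to 16 mm; cylindrical knob 24 mm in diameter, z 16 to 44 mm.
- jar: White ceramic storage jar, open, loose, 0.55 kg: outside diameter 100 mm, height 80 mm, inside diameter 90 mm. Origin at the centre of its underside, z up. With the lid on, the lid's disc lies on the rim and the lid's origin is 72 mm above the jar's.
- hook_rod: Loose steel rod, 0.14 kg, standing on its own foot and stable so. Origin on the worktop at the bend, z up, x forward to the crook. 10 mm round bar, centre line at z 5 mm, through (x,y mm) 0,0; 70,0; 85,24; 155,24; 170,10; 170,-12; 160,-24; 142,-24 (free tip). Foot plate: x -50 to +15, y +-30, z 0 to 6 mm. A handle leans back from the bend.
- rod_crook (a point): Where the centre of a 24 mm knob lies when caught in the rod's level crook: rod x 153, y 0, z 5 mm; same axes as the rod. Closed in front and on both sides, the crook opens backwards, and its free tip (at -y) ends at rod x 137, so a knob behind that can enter from -y. It can also be raised off a knob.
- rod_grip (a point): Point on the axis of the rod's black handle, 95 mm up from the bend: rod x -54.5, y 0, z 82.8 mm; same axes as the rod. The handle rises backwards along rod (-0.574, 0, 0.819), 35 degrees from vertical; its black grip, 14 mm wide along y and 20 mm thick, runs from 35 to 145 mm up. Pinch it along y with the fingers pointing down the handle.
- mug: Bystander, loose: orange mug, 101 mm high. Origin at its underside, z up.
- spice_jar: Bystander, loose: small spice jar with a gold cap, 43 mm wide, 96 mm high. Origin at the centre of its underside, z up.

How it is judged:
By the outcome, as a careful person would: the job done as asked, in the order asked, and still so for the second after the job is handed in, with the robot touching nothing.
It also fails if it takes over 58 s, if anything falls off the work surface, if the arm or the gripper's body presses on something with over 40 N, if the wrist force passes 120 N, or if a joint passes its speed limit or range.

## Robot

A 6-joint arm with a two-finger parallel gripper is mounted at the origin on the work surface; the furniture and walls round the work are solid. World frame = base frame: x ahead of the robot, y to its left, z up, the work surface at z = 0. Lengths are in m, angles in rad, forces in N, time in s.
With the tool pointing down it reaches from about 0.35 to 0.775 m from the base axis. Payload 7.3 kg.
Tool frame: the origin (TCP) lies at the very end of the fingers, on their centre line; the grasp point (between the pads) lies 19 mm behind it; z points along the fingers, y is the line along which they close (so a half turn about z gives the same grasp; the last joint's range is limited). The gripper opens to 92 mm and grips with 3 to 60 N. Pads are 19 mm wide; open, the fingers measure 130 mm over their backs; the gripper's body (75 mm by 190 mm) begins 47 mm behind the grasp point.
Start: joints at [-0.146, 0.342, 1.524, -0, 1.275, -0.146], TCP at [0.525, 0, 0.227] pointing down, gripper open.
Joint ranges: [-2.53, 2.53], [-0.77, 2.02], [0.04, 2.7], [-1, 4.14], [0.28, 2.66], [-3.11, 3.11]. Speed limits (rad/s): [2.57, 2.57, 3.14, 3.14, 3.14, 3.14].

## Interface

Orientations are given as [roll, pitch, yaw] about the fixed x, y, z axes, in that order (R = Rz(yaw) Ry(pitch) Rx(roll)).
In Python, from cell import robot gives the robot as it stands. The module is installed in compiled form; this text tells all that it offers.
- The arm moves only by the tool arm_command, never from a script. Its argument "moves" is a list of rows, each a list of 3 entries, a list of its own where there are three numbers: the shift along the tool's x, y, z in m, then the turn, a rotation vector about the tool's x, y, z in rad, then the finger opening in m, from 0 to 0.0918. In form: [[[dx, dy, dz], [ax, ay, az], claw], ...]. A call has exactly 5 rows; each row is the pose to reach, as a shift and turn from the pose commanded when the call began, along the tool's axes at that moment; what a row does not reach only later rows make up. A row lasts 1/10 s, in which the tool goes at most 50 mm and 8.59 degrees, less where a joint would pass 70% of its speed; a pose out of reach is approached as far as the arm can. A call with a gripper value outside its range is refused whole. The fingers move at their own pace and stop on an object; "squeeze" is the grip in N (left out, the last holds). Time passes only in rows, so rows that repeat a pose let the fingers close, or fill a call up. It gives the time, the measured TCP pose, the force, the opening and the grip force at its end, in the units of the state.
- robot.observe(): the state, without advancing time (a new reading comes with each control period).
- robot.read_camera(name): name is "scene" or "side" or "wrist"; returns the picture (480x640x3 uint8, red, green, blue); there is no depth.
- robot.camera_model(name): a dict with "fx", "fy", "cx", "cy" (pixels), "k1" (the pictures are not rectified: a ray, as slopes to the right and down, at radius r is drawn at 1 + k1 r^2 times it, then the intrinsics apply), "R" (3x3) and "t" (3): a world point X has camera coordinates R X + t. Camera axes: x right, y down, z forward; pixel columns grow to the right and rows downward; lengths in m; the calibration is good to about 2 mm. A picture is of the moment at which its call begins: read the wrist's pose just before it. camera_model takes no time and is no camera call; for the wrist camera it gives the pose at the moment of the call.
- robot.hand_in(): hands the job in; it is judged then, once.
The state is a dict: "time": time; "qpos": joint angles; "qvel": joint speeds; "joint_efforts": joint torques, N m; "tool_pos": TCP position; "tool_rot": TCP orientation; "contact_force": force on the tool from outside, world axes, zero at the start; "torque": the same for the moment, N m; "opening": finger opening in m; "grip_force": force on a finger pad.
Only numpy, scipy, OpenCV 4.12 (cv2) and the standard library are available. Lean on these libraries where they do the work, as an engineer would, in place of code of your own. Each camera call takes 0.05 s, during which the arm holds its last target. There are 200 camera calls.

## Working session

There is one attempt and no reset: what is moved stays moved. The work goes in short steps, Python scripts to look and compute and a tool call to move; the robot and the scene stay as the last step left them, time stands still between calls to the robot, and variables do not carry over. Pictures are saved under pics/ and viewed, at most 10 in all, crops included, and the job is handed in when it is done.

Besides the shell and the picture viewer there is one more tool, called after "Request:" as a command line: name --argument value ..., lists and objects as JSON in quotes. arm_command: Moves the arm, as the interface text tells. Its arguments: {"type":"object","properties":{"moves":{"type":"array"},"squeeze":{"type":"number"}},"required":["moves"]}

```bash
mkdir -p pics
cat > h.py <<'E'
import numpy as np, cv2
from cell import robot
from scipy.spatial.transform import Rotation as Ro
def model(n):
    m=robot.camera_model(n); return {k:(np.array(v) if k in'Rt' else v) for k,v in m.items()}
def und(m,u,v):
    p=np.array([(u-m['cx'])/m['fx'],(v-m['cy'])/m['fy']]); q=p.copy()
    for _ in range(20): q=p/(1+m['k1']*(q@q))
    return q
def ray(m,u,v):
    q=und(m,u,v); d=m['R'].T@np.array([q[0],q[1],1.]); return -m['R'].T@m['t'], d/np.linalg.norm(d)
def onz(m,u,v,z):
    o,d=ray(m,u,v); return o+d*(z-o[2])/d[2]
def proj(m,X):
    c=m['R']@np.array(X)+m['t']; q=c[:2]/c[2]; s=1+m['k1']*(q@q)
    return np.array([m['fx']*q[0]*s+m['cx'],m['fy']*q[1]*s+m['cy']])
def shot(n,f):
    m=model(n); im=cv2.cvtColor(robot.read_camera(n),cv2.COLOR_RGB2BGR); cv2.imwrite('pics/'+f,im); return m,im
E
python3 - <<'E'
from h import *
for n in ['scene','side']:
    m,im=shot(n,n+'0.png'); print(n,-m['R'].T@m['t'],m['R'][2],m['fx'],m['k1'])
print(robot.observe())
E
```

```text
scene [-0.06042713  0.84083583  0.92991513] [ 0.45873752 -0.66752097 -0.58649438] 468.76152572958216 -0.03620999119162666
side [-0.04728567  0.80765092  0.99923895] [ 0.44587537 -0.6192367  -0.64632892] 588.6031653846094 -0.1978805255831925
{'time': 0.1, 'qpos': array([-1.45983664e-01,  3.42597608e-01,  1.52512014e+00, -9.86975403e-05,
        1.27583525e+00, -1.45998106e-01]), 'qvel': array([ 1.41304732e-03,  6.59633877e-04, -1.94983708e-03, -6.83153232e-06,
       -3.14472004e-03,  1.40636332e-03]), 'joint_efforts': array([ 2.82499840e-02, -4.30868697e+01, -2.49544734e+01,  1.43847526e-01,
       -2.92164451e-01,  1.25922283e-02]), 'tool_pos': array([5.24401955e-01, 8.84041890e-05, 2.26074162e-01]), 'tool_rot': array([-3.13963944e+00, -1.91815819e-04,  1.57083937e+00]), 'contact_force': array([ 0.20256807,  0.9877854 , -0.72751425]), 'torque': array([0.02495378, 0.12991283, 0.01244473]), 'grip_force': 0.6323171965777874, 'opening': 0.0915454342713428}
```

View pics/scene0.png

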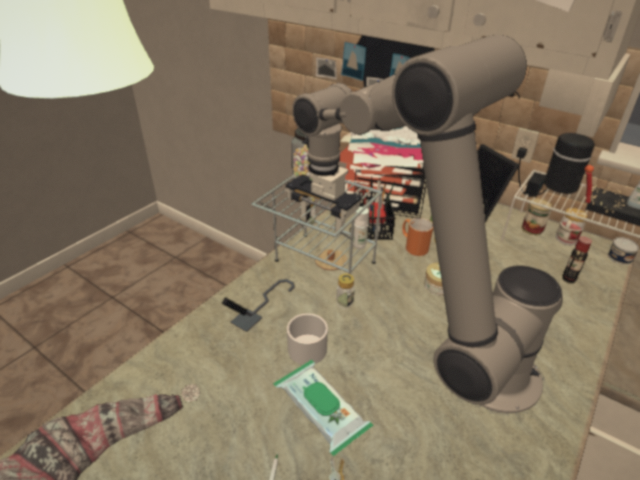

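View pics/side0.png

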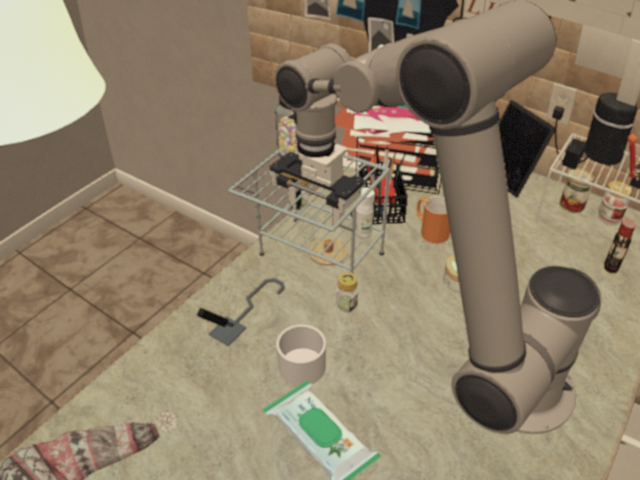

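The scene view shows the rack at about (320,215), the lid at (330,260), the rod's foot at (245,320) with its crook at (290,285), the jar at (307,340), the spice jar at (345,290) and the mug at (418,237). The side view shows the same things from nearly the same direction. I'll enlarge the side view.

Run:
```python
from h import *
im=cv2.imread('pics/side0.png'); c=im[140:400,185:455]
c=cv2.resize(c,None,fx=2.9,fy=2.3*1.0,interpolation=cv2.INTER_CUBIC) if 0 else cv2.resize(c,None,fx=2.3,fy=2.3,interpolation=cv2.INTER_CUBIC)
cv2.imwrite('pics/side0c.png',c)
m=model('side')
for n,u,v,z in [('lidknob',328,243,.044),('lid disc',329,252,.016),('jar rim',302,343,.08),('crook',275,284,.005),('foot',228,331,.006),('spice',347,280,.096),('mug',436,205,.1)]: print(n,onz(m,u,v,z).round(3))
```

```text
lidknob [ 0.57  -0.114  0.044]
lid disc [ 0.567 -0.114  0.016]
jar rim [0.418 0.205 0.08 ]
crook [0.616 0.045 0.005]
foot [0.61  0.223 0.006]
spice [0.433 0.016 0.096]
mug [ 0.39  -0.338  0.1  ]
```

View pics/side0c.png

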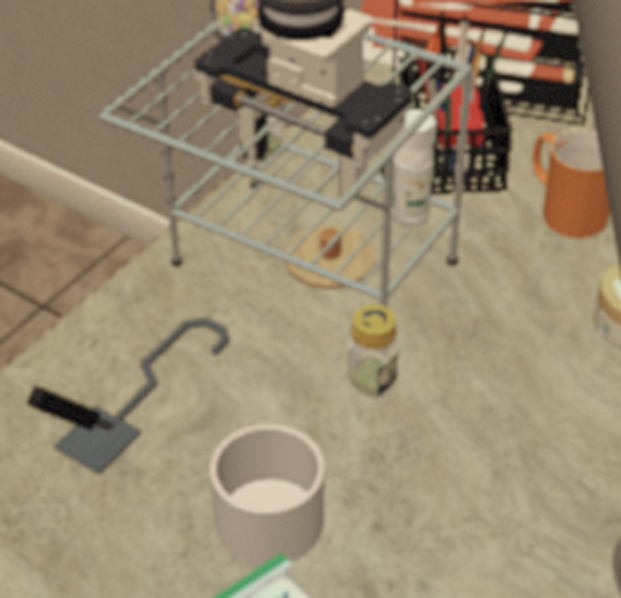

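The crop (2.3×, offset 185,140) shows the rod's jog at (153,382) and (148,365), its crook at (188,322) to (226,338), and its tip at (216,352). The rack's front left foot is at (177,262), its back right foot at (453,262), and its upper front corners at (103,115) and (342,207). The lid's knob top is at (330,233), the jar's rim centre at (267,470), and the spice jar's cap at (374,318).

```bash
cat >> h.py <<'E'
def fit2(P,Q):
    P=np.array(P,float);Q=np.array(Q,float);a=P-P.mean(0);b=Q-Q.mean(0)
    th=np.arctan2((a[:,0]*b[:,1]-a[:,1]*b[:,0]).sum(),(a*b).sum())
    R=np.array([[np.cos(th),-np.sin(th)],[np.sin(th),np.cos(th)]]); t=Q.mean(0)-R@P.mean(0)
    return R,t,th,((P@R.T+t)-Q)*1000
E
python3 - <<'E'
from h import *
m=model('side'); f=lambda u,v,z: onz(m,u/2.3+185,v/2.3+140,z)[:2]
P=[(.070,0),(.085,.024),(.155,.024),(.170,.010),(.170,-.012),(.142,-.024)]
Q=[f(u,v,.005) for u,v in [(153,382),(148,365),(188,325),(208,322),(224,336),(217,350)]]
R,t,th,e=fit2(P,Q); print('rod',t.round(4),np.degrees(th),e.round(0).tolist())
print('grip',R@[-.0545,0]+t,'crook',R@[.153,0]+t)
P=[(-.17,.13),(-.17,-.13),(-.08,.13),(.08,-.13),(-.08,.13),(-.08,-.13)]
Q=[f(103,115,.256),f(342,207,.256),f(177,262,.003),f(453,262,.003),f(175,212,.076),f(384,296,.076)]
R,t,th,e=fit2(P,Q); print('rack',t.round(4),np.degrees(th),e.round(0).tolist())
l=f(330,233,.044);print('lid',l,f(331,256,.012),'in rack',R.T@(l-t),'jar',f(267,470,.08),'spice',f(374,318,.096))
E
```

```text
rod [0.6168 0.2046] -91.551247179847 [[-1.0, 1.0], [3.0, 1.0], [-2.0, -0.0], [-1.0, 1.0], [3.0, -6.0], [-2.0, 2.0]]
grip [0.61826067 0.25909814] crook [0.61264342 0.05167419]
rack [ 0.5858 -0.1112] -87.06520677020501 [[-2.0, 1.0], [1.0, 1.0], [-0.0, -1.0], [0.0, -2.0], [3.0, -0.0], [-2.0, 2.0]]
lid [ 0.57292288 -0.12024186] [ 0.57104485 -0.11970591] in rack [ 0.00839761 -0.01332868] jar [0.41708931 0.20893139] spice [0.43449016 0.01016343]
```

Run:
```python
from h import *
m=model('side')
for X in [(.525,0,.227),(.58,0,.227),(.47,0,.227),(.525,0,.3)]: print(X,(proj(m,X)-[185,140])*2.3)
w,im=shot('wrist','w0.png'); print(-w['R'].T@w['t'],w['R'][2])
s=cv2.imread('pics/side0.png')[140:260,215:395]; s=cv2.resize(s,None,fx=3.4,fy=3.4,interpolation=cv2.INTER_CUBIC)
o=np.zeros((410+300,1,3),np.uint8)
b=cv2.resize(im,(400,300)); c=np.zeros((600,800,3),np.uint8); c[:300,:400]=b; s=cv2.resize(s,(600,400))[:300]; 
c[300:600,:600]=s; cv2.imwrite('pics/w0c.png',c)
```

```text
(0.525, 0, 0.227) [301.26881045 171.62661855]
(0.58, 0, 0.227) [253.56924049 151.49390479]
(0.47, 0, 0.227) [350.88150427 192.60228364]
(0.525, 0, 0.3) [300.53333404 107.2004311 ]
[0.52538577 0.08503508 0.38334547] [-0.00137719 -0.30962649 -0.95085726]
```

View pics/w0c.png

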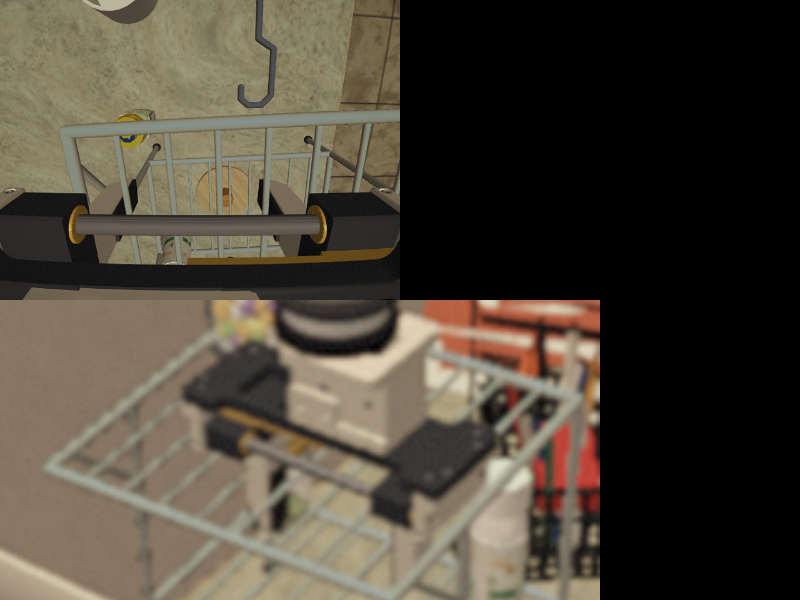

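The wrist view shows the fingers sunk between the wires of the upper shelf, with the lid below. I'll go straight up first, then across to the rod.

Request:
arm_command --moves '[[[0,0,-0.03],[0,0,0],0.0918],[[0,0,-0.07],[0,0,0],0.0918],[[0,0,-0.11],[0,0,0],0.0918],[[0,0,-0.13],[0,0,0],0.0918],[[0,0,-0.13],[0,0,0],0.0918]]'

```text
time: 0.65
tool_pos: [0.5261, -0.0001, 0.3597]
tool_rot: [3.135, 0.001, 1.571]
contact_force: [0.3, 0.2, -0.1]
opening: 0.0918
grip_force: 0.0
```

Request:
arm_command --moves '[[[0.04,0.015,0],[0,0,0],0.0918],[[0.09,0.035,0],[0,0,0],0.0918],[[0.14,0.055,0],[0,0,0],0.0918],[[0.19,0.075,0],[0,0,0],0.0918],[[0.24,0.095,0],[0,0,0],0.0918]]'

```text
time: 1.15
tool_pos: [0.6144, 0.2275, 0.3546]
tool_rot: [-3.139, 0.001, 1.571]
contact_force: [2.4, 0.3, 0.0]
opening: 0.0918
grip_force: 0.0
```

Request:
arm_command --moves '[[[0.02,0,0.03],[0,-0.12,0],0.0918],[[0.04,0,0.06],[0,-0.25,0],0.0918],[[0.06,0,0.09],[0,-0.38,0],0.0918],[[0.08,0,0.12],[0,-0.5,0],0.0918],[[0.09,0,0.13],[0,-0.61,0],0.0918]]'

```text
time: 1.65
tool_pos: [0.6124, 0.3174, 0.2205]
tool_rot: [-3.133, 0.619, 1.579]
contact_force: [1.6, -1.0, -1.1]
opening: 0.0918
grip_force: 0.0
```

Run:
```python
from h import *
w,im=shot('wrist','w1.png');s=robot.observe();print({k:np.round(s[k],3).tolist() for k in['time','qpos','tool_pos','tool_rot','contact_force']})
```

```text
{'time': 1.7, 'qpos': [0.594, 0.951, 0.615, -0.538, 1.917, 0.485], 'tool_pos': [0.611, 0.32, 0.215], 'tool_rot': [-3.123, 0.627, 1.589], 'contact_force': [-0.059, 2.303, -4.196]}
```

View pics/w1.png

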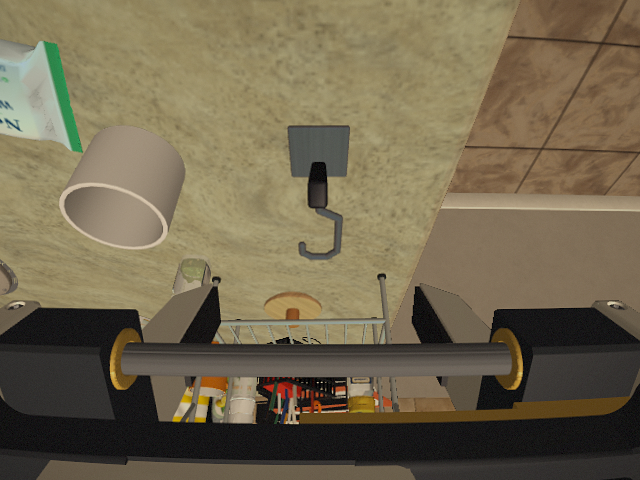

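The wrist view shows the rod's foot plate from (289,126) to (350,177), its handle top at (318,185), and the crook at (307..341, 215..257). The jar's rim is centred near (117,201) and the lid's disc near (293,306).

Run:
```python
from h import *
w=model('wrist'); f=lambda u,v,z: onz(w,u,v,z)[:2]
P=[(-.05,-.03),(-.05,.03),(.015,.03),(.015,-.03)]; Q=[f(*p,.006) for p in [(289,126),(350,126),(348,177),(292,177)]]
P+=[(.085,.024),(.155,.024),(.17,.01),(.17,-.012),(.142,-.024)]
Q+=[f(*p,.005) for p in [(339,216),(339,249),(330,256),(308,256),(302,243)]]
R,t,th,e=fit2(P,Q); print('rod',t.round(4),np.degrees(th),e.round(0).tolist())
s=robot.observe(); rr=Ro.from_euler('xyz',s['tool_rot'])
R3=np.eye(3);R3[:2,:2]=R
T=np.column_stack([R3@[-.819,0,-.574],R3@[0,1,0],R3@[.574,0,-.819]])
tcp=np.append(R@[-.0436,0]+t,.0672)
print('tcp goal',tcp,'shift tool',rr.inv().apply(tcp-s['tool_pos']).round(4),'turn',(rr.inv()*Ro.from_matrix(T)).as_rotvec().round(3))
im=cv2.imread('pics/w1.png'); print('jar',f(117,201,.08),'lid knob',f(293,311,.044),'lid disc', f(293,306,.016))
```

```text
rod [0.6131 0.2147] -88.84802730039377 [[-2.0, 1.0], [2.0, 1.0], [-0.0, 1.0], [-1.0, 2.0], [1.0, -2.0], [-2.0, -2.0], [-4.0, 1.0], [5.0, 1.0], [0.0, -2.0]]
tcp goal [0.61222095 0.25827692 0.0672    ] shift tool [0.0366 0.0034 0.1557] turn [-0.02   0.016 -0.002]
jar [0.4360959 0.2397297] lid knob [ 0.57648344 -0.05321874] lid disc [ 0.57338485 -0.09386368]
```

The arm was still settling during that picture, so I'll take it again at rest with the same pixel features.

Run:
```python
from h import *
m0=model('wrist'); w,im=shot('wrist','w2.png'); s=robot.observe(); 
print(s['tool_pos'],s['tool_rot'],-w['R'].T@w['t'],w['R'][2],m0['t']-model('wrist')['t'])
# shift of features between w1 and w2 by template
a=cv2.imread('pics/w1.png')
for n,(x0,y0,x1,y1) in {'rod':(280,115,355,265),'jar':(55,120,190,255),'lid':(260,288,325,318)}.items():
    r=cv2.matchTemplate(im,a[y0:y1,x0:x1],cv2.TM_CCOEFF_NORMED); _,v,_,p=cv2.minMaxLoc(r); print(n,v,p[0]-x0,p[1]-y0)
```

```text
[0.61136279 0.31908879 0.2161655 ] [-3.12418993  0.61953752  1.5876137 ] [0.6113382  0.48163558 0.29225691] [-0.00246728 -0.80895287 -0.58786832] [ 7.21946170e-04 -1.98795439e-03  1.90956362e-05]
rod 0.9485486149787903 3 4
jar 0.9552482962608337 2 3
lid 0.9849622249603271 1 1
```

Run:
```python
from h import *
w=model('wrist'); f=lambda u,v,z: onz(w,u,v,z)[:2]
g=lambda u,v,z:f(u+3,v+4,z)
P=[(-.05,-.03),(-.05,.03),(.015,.03),(.015,-.03)]; Q=[g(*p,.006) for p in [(289,126),(350,126),(348,177),(292,177)]]
P+=[(.085,.024),(.155,.024),(.17,.01),(.17,-.012),(.142,-.024)]
Q+=[g(*p,.005) for p in [(339,216),(339,249),(330,256),(308,256),(302,243)]]
R,t,th,e=fit2(P,Q); print('rod',t.round(4),np.degrees(th),e.round(0).tolist())
s=robot.observe(); rr=Ro.from_euler('xyz',s['tool_rot'])
R3=np.eye(3);R3[:2,:2]=R
T=np.column_stack([R3@[-.819,0,-.574],R3@[0,1,0],R3@[.574,0,-.819]])
tcp=np.append(R@[-.0436,0]+t,.0672)
print('tcp goal',tcp,'shift tool',rr.inv().apply(tcp-s['tool_pos']).round(4),'turn',(rr.inv()*Ro.from_matrix(T)).as_rotvec().round(3))
# jar by colour-free ellipse guess
print('jar',f(119,204,.08),'lid knob',f(294,312,.044),'lid disc', f(294,307,.016))
# jar in both other views: rim centre px
sm=model('scene');print('scene jar',onz(sm,307,329,.08),'scene knob',onz(sm,331,253,.044),'foot',onz(sm,246,320,.006))
m=model('side')
for X in [(.418,.207,.08),(.436,.24,.08)]: print(proj(m,X),proj(w,X))
```

```text
rod [0.6173 0.2079] -88.55590279810157 [[-1.0, -2.0], [1.0, -1.0], [-0.0, 1.0], [-0.0, 0.0], [1.0, -2.0], [-2.0, -0.0], [-4.0, 2.0], [5.0, 3.0], [0.0, -1.0]]
tcp goal [0.6161784  0.25152801 0.0672    ] shift tool [0.0314 0.0065 0.1605] turn [-0.022  0.008 -0.007]
jar [0.43652884 0.23524887] lid knob [ 0.57868879 -0.05327525] lid disc [ 0.57574746 -0.09336165]
scene jar [0.41841611 0.21161677 0.08      ] scene knob [ 0.56816099 -0.10929643  0.044     ] foot [0.61191027 0.22816069 0.006     ]
[301.28493156 343.53490288] [112.32140931 223.64480318]
[284.21652647 350.08844369] [116.24443692 200.3905511 ]
```

Request:
arm_command --moves '[[[0.015,0.003,0.01],[-0.01,0,0],0.0918],[[0.031,0.0065,0.04],[-0.02,0.01,-0.005],0.0918],[[0.031,0.0065,0.07],[-0.02,0.01,-0.005],0.0918],[[0.031,0.0065,0.1],[-0.02,0.01,-0.005],0.0918],[[0.031,0.0065,0.12],[-0.02,0.01,-0.005],0.0918]]'

```text
time: 2.25
tool_pos: [0.6212, 0.2696, 0.1104]
tool_rot: [3.123, 0.597, 1.573]
contact_force: [1.0, 0.7, -0.3]
opening: 0.0916
grip_force: 0.0
```

Run:
```python
from h import *
robot.read_camera('wrist')
w,im=shot('wrist','w3.png'); s=robot.observe(); print(s['tool_pos'],s['tool_rot'],s['time'])
a=cv2.imread('pics/w2.png'); cv2.imwrite('pics/w3c.png',np.vstack([im[60:330,100:540],a[90:330,20:460]]))
```

```text
[0.62069007 0.26885632 0.10979299] [3.12721264 0.59956139 1.57391197] 2.35
```

View pics/w3c.png

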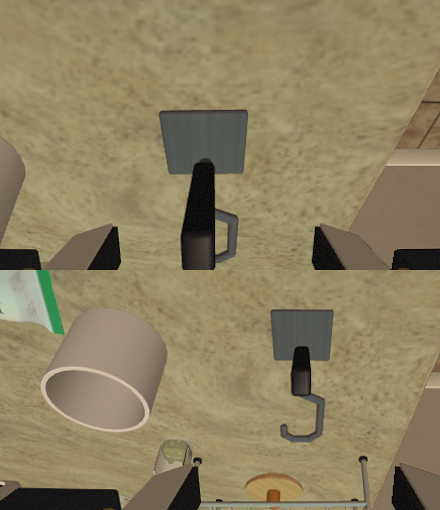

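The crop shows the handle left of the middle between the fingers: plate corners at full-image (260,171), (347,171), (344,233) and (268,233), handle top at about x=298. I'll correct sideways.

Run:
```python
from h import *
w=model('wrist'); s=robot.observe()
P=[(-.05,-.03),(-.05,.03),(.015,.03),(.015,-.03)]; Q=[onz(w,*p,.006)[:2] for p in [(260,171),(347,171),(345,233),(268,233)]]
R,t,th,e=fit2(P,Q); print(t,np.degrees(th),e.round(0).tolist())
rr=Ro.from_euler('xyz',s['tool_rot']);R3=np.eye(3);R3[:2,:2]=R
for k in(.095,.145):
    X=R3@[-.574*k,0,.819*k]+np.append(t,.005); print(k,proj(w,X),rr.inv().apply(X-s['tool_pos']).round(4))
T=np.column_stack([R3@[-.819,0,-.574],R3@[0,1,0],R3@[.574,0,-.819]])
print((rr.inv()*Ro.from_matrix(T)).as_rotvec().round(3), rr.as_matrix().round(3).tolist())
print('px tcp',proj(w,s['tool_pos']))
```

```text
[0.61568811 0.20915233] -89.35801212211607 [[-1.0, -1.0], [2.0, -0.0], [-1.0, 1.0], [0.0, 0.0]]
0.095 [302.90088412 264.89736781] [ 0.011  -0.006   0.0251]
0.145 [300.09886364 310.87356893] [ 0.0116 -0.0055 -0.0249]
[ 0.01  -0.012 -0.007] [[-0.003, 1.0, 0.016], [0.826, 0.011, -0.564], [-0.564, 0.012, -0.825]]
px tcp [314.16243758 306.58371236]
```

Request:
arm_command --moves '[[[0.008,-0.006,0.005],[0.01,-0.01,-0.005],0.0918],[[0.011,-0.007,0.02],[0.01,-0.01,-0.005],0.0918],[[0.011,-0.007,0.044],[0.01,-0.01,-0.005],0.0918],[[0.011,-0.007,0.044],[0.01,-0.01,-0.005],0.0918],[[0.011,-0.007,0.044],[0.01,-0.01,-0.005],0.0]]' --squeeze 40

```text
time: 2.85
tool_pos: [0.6149, 0.2573, 0.0691]
tool_rot: [3.137, 0.609, 1.582]
contact_force: [1.2, -0.2, 0.3]
opening: 0.0873
grip_force: 0.0
```

Request:
arm_command --moves '[[[0,0,0],[0,0,0],0],[[0,0,0],[0,0,0],0],[[0,0,0],[0,0,0],0],[[0,0,0],[0,0,0],0],[[0,0,0],[0,0,0],0]]'

```text
time: 3.35
tool_pos: [0.6147, 0.2567, 0.0681]
tool_rot: [3.138, 0.61, 1.583]
contact_force: [0.9, 0.4, -0.5]
opening: 0.0481
grip_force: 0.0
```

Run:
```python
from h import *
w,im=shot('wrist','w4.png'); s=robot.observe(); print({k:np.round(s[k],4).tolist() for k in['time','tool_pos','tool_rot','contact_force','opening','grip_force']})
rr=Ro.from_euler('xyz',s['tool_rot']); print(rr.as_matrix().round(3).tolist())
```

```text
{'time': 3.4, 'tool_pos': [0.6146, 0.2566, 0.0681], 'tool_rot': [3.1383, 0.6101, 1.5829], 'contact_force': [0.8382, -1.0967, -0.3714], 'opening': 0.0444, 'grip_force': 0.0}
[[-0.01, 1.0, 0.01], [0.82, 0.014, -0.573], [-0.573, 0.003, -0.82]]
```

Request:
arm_command --moves '[[[0,0,0],[0,0,0],0],[[0,0,0],[0,0,0],0],[[0,0,0],[0,0,0],0],[[0,0,0],[0,0,0],0],[[0,0,0],[0,0,0],0]]'

```text
time: 3.9
tool_pos: [0.6146, 0.2566, 0.0678]
tool_rot: [3.139, 0.61, 1.583]
contact_force: [0.9, 0.5, -1.0]
opening: 0.0137
grip_force: 40.0
```

Request:
arm_command --moves '[[[0,0,0],[0,0,0],0],[[-0.007,0,-0.01],[0,0,0],0],[[-0.014,0,-0.02],[0,0,0],0],[[-0.021,0,-0.03],[0,0,0],0],[[-0.0275,0,-0.039],[0,0,0],0]]'

```text
time: 4.4
tool_pos: [0.6149, 0.2565, 0.1177]
tool_rot: [3.136, 0.609, 1.582]
contact_force: [0.2, 1.0, -1.0]
opening: 0.0137
grip_force: 40.0
```

Request:
arm_command --moves '[[[-0.01,-0.012,0.007],[0,0,0],0],[[-0.02,-0.024,0.014],[0,0,0],0],[[-0.03,-0.036,0.021],[0,0,0],0],[[-0.041,-0.046,0.029],[0,0,0],0],[[-0.041,-0.046,0.029],[0,0,0],0]]'

```text
time: 4.9
tool_pos: [0.5685, 0.2043, 0.1166]
tool_rot: [3.139, 0.611, 1.582]
contact_force: [1.5, 0.2, -1.8]
opening: 0.0135
grip_force: 40.0
```

Run:
```python
from h import *
robot.read_camera('wrist')
w,im=shot('wrist','w5.png'); s=robot.observe(); print({k:np.round(s[k],4).tolist() for k in['time','tool_pos','tool_rot','contact_force','opening','grip_force']})
m,a=shot('side','s5.png')
b=cv2.resize(a[150:330,180:450],(800,533)); c=np.zeros((600,800,3),np.uint8)
cv2.imwrite('pics/w5c.png',np.vstack([cv2.resize(im[180:400,160:480],(640,440))[:300],cv2.resize(a[190:300,230:430],(640,352))[:300]]))
```

```text
{'time': 5.0, 'tool_pos': [0.5698, 0.2058, 0.1163], 'tool_rot': [3.1365, 0.6092, 1.5817], 'contact_force': [0.8193, 0.8312, -0.8787], 'opening': 0.0141, 'grip_force': 39.9777}
```

View pics/w5c.png

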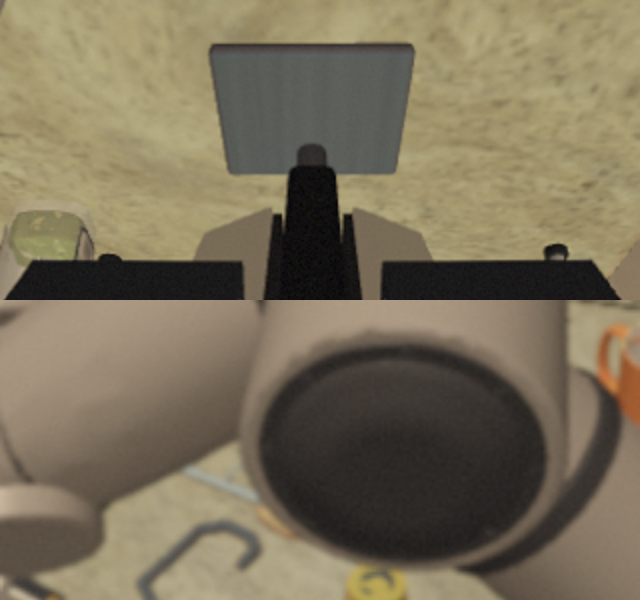

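The wrist view shows the rod held straight. In the side view the crook is visible at crop (205,527) to (257,548), and the arm hides most of the lid. I'll check the crook's pose from the side view.

Run:
```python
from h import *
m=model('side')
P=[(.085,.024),(.155,.024),(.17,.01),(.17,-.012),(.142,-.024)]
for z in(.0535,):
    Q=[onz(m,u/3.2+230,v/3.2+190,z)[:2] for u,v in [(145,580),(203,529),(238,530),(254,547),(242,567)]]
    R,t,th,e=fit2(P,Q);print(t,np.degrees(th),e.round(0).tolist(),'crook',R@[.153,0]+t)
def blob(f,m,zs):
    im=cv2.imread(f);h=cv2.cvtColor(im,cv2.COLOR_BGR2HSV)
    return h
for n in('scene','side'):
    im=cv2.imread('pics/%s0.png'%n); mm=model(n); h=cv2.cvtColor(im,cv2.COLOR_BGR2HSV)
    M=cv2.inRange(h,(5,75,90),(22,255,255)); c=proj(mm,(.571,-.117,.02)).astype(int)
    r=np.zeros_like(M); r[c[1]-22:c[1]+20,c[0]-28:c[0]+28]=1; M*=r
    ys,xs=np.nonzero(M); print(n,c,len(xs),xs.min(),xs.max(),ys.min(),ys.max())
    # knob: darker saturated
    K=cv2.inRange(h,(3,120,60),(16,255,200))*r; ys,xs=np.nonzero(K); print('knob px',len(xs),xs.mean() if len(xs) else 0,ys.mean() if len(xs) else 0, onz(mm,xs.mean(),ys.mean(),.033))
    print('disc limits x', onz(mm,(np.nonzero(M)[1].min()+np.nonzero(M)[1].max())/2,c[1],.012))
```

```text
[0.42712101 0.37604696] -98.88089876530317 [[6.0, 12.0], [1.0, -5.0], [3.0, -5.0], [-2.0, -7.0], [-7.0, 5.0]] crook [0.40350071 0.22488122]
scene [331 257] 514 307 358 235 276
knob px 28 330.82142857142856 255.39285714285714 [ 0.56955749 -0.11085123  0.033     ]
disc limits x [ 0.57539529 -0.1295544   0.012     ]
side [328 249] 642 309 348 238 265
knob px 60 328.03333333333336 245.81666666666666 [ 0.57127683 -0.11590737  0.033     ]
disc limits x [ 0.57684349 -0.12643453  0.012     ]
```

Run:
```python
from h import *
m=model('side')
P=[(.085,.024),(.155,.024),(.17,.01),(.17,-.012),(.142,-.024)]
Q=[onz(m,u/3.2+230,(v-300)/3.2+190,.0535)[:2] for u,v in [(145,580),(203,529),(238,530),(254,547),(242,567)]]
R,t,th,e=fit2(P,Q);print(t,np.degrees(th),e.round(0).tolist(),'crook',R@[.153,0]+t)
h=cv2.cvtColor(cv2.imread('pics/side0.png'),cv2.COLOR_BGR2HSV); M=cv2.inRange(h,(5,75,90),(22,255,255)); r=np.zeros_like(M); r[227:269,300:356]=1;M*=r
c=max(cv2.findContours(M,0,2)[0],key=cv2.contourArea);print(cv2.fitEllipse(cv2.convexHull(c)))
rr=Ro.from_euler('xyz',robot.observe()['tool_rot']);print(rr.as_matrix().round(3).tolist())
```

```text
[0.58543167 0.15423134] -97.06693986095247 [[3.0, 2.0], [-4.0, 0.0], [2.0, 1.0], [1.0, -5.0], [-2.0, 2.0]] crook [0.56660825 0.00239367]
((332.97015380859375, 248.00474548339844), (10.543010711669922, 24.678075790405273), 46.50931930541992)
[[-0.009, 1.0, 0.011], [0.82, 0.014, -0.572], [-0.572, 0.004, -0.82]]
```

Request:
arm_command --moves '[[[-0.003,0,-0.004],[0,0,0],0],[[-0.023,0,0.01],[0,0,0],0],[[-0.043,0,0.024],[0,0,0],0],[[-0.063,0,0.038],[0,0,0],0],[[-0.083,0,0.052],[0,0,0],0]]'

```text
time: 5.55
tool_pos: [0.5711, 0.1073, 0.1206]
tool_rot: [3.138, 0.61, 1.583]
contact_force: [1.3, 0.3, -2.4]
opening: 0.0137
grip_force: 40.0
```

Request:
arm_command --moves '[[[-0.01,0,0.007],[0,0,0],0],[[-0.02,0,0.014],[0,0,0],0],[[-0.0314,0,0.0217],[0,0,0],0],[[-0.0314,0,0.0217],[0,0,0],0],[[-0.0314,0,0.0217],[0,0,0],0]]'

```text
time: 6.05
tool_pos: [0.5712, 0.0697, 0.1205]
tool_rot: [3.138, 0.61, 1.582]
contact_force: [1.6, -0.7, -1.2]
opening: 0.0143
grip_force: 40.0
```

Run:
```python
from h import *
w,im=shot('wrist','w6.png'); s=robot.observe(); print({k:np.round(s[k],4).tolist() for k in['time','tool_pos','tool_rot','contact_force','opening','grip_force']})
m,a=shot('side','s6.png'); m2,b=shot('scene','c6.png')
p=[proj(m,(.57,-.118,.05)),proj(m2,(.57,-.118,.05))];print(p)
def cr(i,p):
    x,y=map(int,p); return cv2.resize(i[y-50:y+60,x-75:x+75],(600,440),interpolation=cv2.INTER_CUBIC)[:,:]
cv2.imwrite('pics/w6c.png',cv2.resize(np.hstack([cr(a,p[0]),cr(b,p[1])]),(800,293)))
```

```text
{'time': 6.1, 'tool_pos': [0.5712, 0.07, 0.1205], 'tool_rot': [3.1381, 0.6097, 1.583], 'contact_force': [1.4181, -0.0481, -1.4757], 'opening': 0.0137, 'grip_force': 39.9779}
[array([328.96089807, 240.38546715]), array([332.16508602, 249.8523989 ])]
```

View pics/w6c.png

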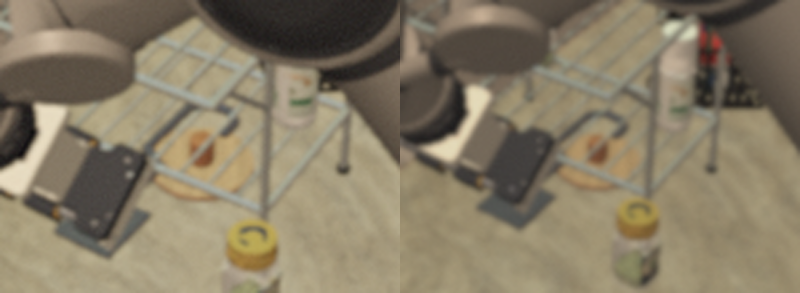

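The crop shows the knob at (203,140) inside the raised crook, with the tip at (232,128). I'll check the offset.

Run:
```python
from h import *
m=model('side');k=800/1200*4
g=lambda u,v,z:onz(m,253+u/k,190+v/k,z)[:2]
kn=g(203,134,.044); print('knob',kn,g(203,150,.030))
Q=[g(232,130,.0585),g(238,118,.0585),g(222,107,.0585),g(196,110,.0585)]; P=[(.142,-.024),(.17,-.012),(.17,.01),(.155,.024)]
R=np.array([[.011,1],[-1,.011]])
print([ (p+R.T@(kn-q)).round(4).tolist() for p,q in zip(P,Q)])
m2=model('scene'); g2=lambda u,v,z:onz(m2,257+(u-400)/k,199+v/k,z)[:2]
kn=g2(598,140,.044);print('knob',kn)
Q=[g2(620,133,.0585),g2(625,123,.0585),g2(613,113,.0585),g2(590,114,.0585)]
print([ (p+R.T@(kn-q)).round(4).tolist() for p,q in zip(P,Q)])
```

```text
knob [ 0.57385445 -0.12451514] [ 0.57001039 -0.11894606]
[[0.1366, 0.0045], [0.1468, 0.0118], [0.1415, 0.0126], [0.1438, 0.0087]]
knob [ 0.57182984 -0.11596277]
[[0.132, -0.0007], [0.1406, 0.0055], [0.1325, 0.0055], [0.135, -0.0013]]
```

Request:
arm_command --moves '[[[0,0.004,0],[0,0,0],0],[[0.005,0.004,0.007],[0,0,0],0],[[0.01,0.004,0.0147],[0,0,0],0],[[0.0154,0.004,0.0221],[0,0,0],0],[[0.0154,0.004,0.0221],[0,0,0],0]]'

```text
time: 6.7
tool_pos: [0.5741, 0.0693, 0.0915]
tool_rot: [-3.14, 0.611, 1.585]
contact_force: [0.7, 0.7, -2.8]
opening: 0.0137
grip_force: 40.0
```

Run:
```python
from h import *
s=robot.observe(); print({k:np.round(s[k],4).tolist() for k in['time','tool_pos','tool_rot','contact_force','opening','grip_force']})
m,a=shot('side','s7.png'); m2,b=shot('scene','c7.png')
def cr(i,x,y): return cv2.resize(i[y-50:y+60,x-75:x+75],(600,440),interpolation=cv2.INTER_CUBIC)
cv2.imwrite('pics/w7c.png',cv2.resize(np.hstack([cr(a,328,240),cr(b,332,249)]),(800,293)))
```

```text
{'time': 6.7, 'tool_pos': [0.5741, 0.0693, 0.0915], 'tool_rot': [-3.1404, 0.6108, 1.5853], 'contact_force': [0.7362, 0.6605, -2.7802], 'opening': 0.0137, 'grip_force': 39.9774}
```

View pics/w7c.png

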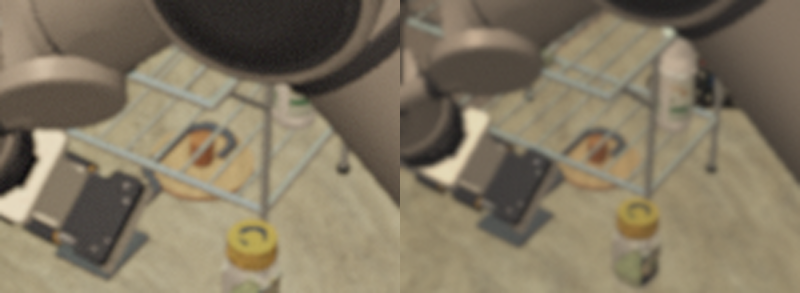

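The knob sits inside the crook with the bar below its top. Now I'll pull it out.

Request:
arm_command --moves '[[[0.008,0,-0.006],[0,0,0],0],[[0.02,0,-0.014],[0,0,0],0],[[0.036,0,-0.025],[0,0,0],0],[[0.056,0,-0.039],[0,0,0],0],[[0.078,0,-0.0545],[0,0,0],0]]'

```text
time: 7.3
tool_pos: [0.5737, 0.1667, 0.0939]
tool_rot: [3.138, 0.61, 1.583]
contact_force: [0.5, -0.5, -1.3]
opening: 0.0138
grip_force: 40.0
```

Request:
arm_command --moves '[[[0.022,0,-0.0154],[0,0,0],0],[[0.044,0,-0.0307],[0,0,0],0],[[0.066,0,-0.046],[0,0,0],0],[[0.086,0,-0.06],[0,0,0],0],[[0.1,0,-0.07],[0,0,0],0]]'

```text
time: 7.8
tool_pos: [0.5712, 0.2904, 0.0934]
tool_rot: [3.138, 0.609, 1.585]
contact_force: [1.0, -1.1, -2.1]
opening: 0.0141
grip_force: 40.0
```

Run:
```python
from h import *
s=robot.observe(); print({k:np.round(s[k],4).tolist() for k in['time','qpos','tool_pos','tool_rot','contact_force','opening','grip_force']})
robot.read_camera('side')
for n in('side','scene'):
    mm,im=shot(n,n+'8.png'); h=cv2.cvtColor(im,cv2.COLOR_BGR2HSV)
    M=cv2.inRange(h,(8,60,90),(22,255,255)); r=np.zeros_like(M)
    a=proj(mm,(.574,-.16,.02));b=proj(mm,(.574,.2,.02)); x0,x1=sorted([a[0],b[0]]);y0,y1=sorted([a[1],b[1]])
    r[int(y0)-10:int(y1)+20,int(x0)-30:int(x1)+30]=1; M*=r
    for c in sorted(cv2.findContours(M,0,2)[0],key=cv2.contourArea)[-3:]:
        if len(c)>4: e=cv2.fitEllipse(c); print(n,cv2.contourArea(c),np.round(e[0]),np.round(e[1]),onz(mm,*e[0],.016).round(3))
```

```text
{'time': 7.8, 'qpos': [0.5905, 0.9041, 1.0396, -0.5026, 1.5595, 0.6745], 'tool_pos': [0.5712, 0.2904, 0.0934], 'tool_rot': [3.1381, 0.6091, 1.5853], 'contact_force': [0.965, -1.1445, -2.093], 'opening': 0.0141, 'grip_force': 39.9783}
side 37.5 [361. 345.] [ 7. 11.] [0.343 0.096 0.016]
side 75.0 [256. 343.] [ 8. 20.] [0.532 0.219 0.016]
side 9610.0 [288. 284.] [105. 189.] [0.584 0.036 0.016]
scene 6803.5 [296. 288.] [ 82. 115.] [0.577 0.056 0.016]
```

Request:
arm_command --moves '[[[0.012,0,-0.0084],[0,0,0],0],[[0.025,0,-0.0175],[0,0,0],0],[[0.04,0,-0.028],[0,0,0],0],[[0.05,0,-0.035],[0,0,0],0],[[0.05,0,-0.035],[0,0,0],0]]'

```text
time: 8.45
tool_pos: [0.5709, 0.3488, 0.0934]
tool_rot: [3.138, 0.61, 1.584]
contact_force: [1.2, -0.3, -2.0]
opening: 0.014
grip_force: 40.0
```

Run:
```python
from h import *
s=robot.observe(); print({k:np.round(s[k],4).tolist() for k in['time','tool_pos','tool_rot','contact_force']})
for n in('side','scene'):
    mm,im=shot(n,n+'9.png'); h=cv2.cvtColor(im,cv2.COLOR_BGR2HSV)
    c=proj(mm,(.574,.15,.016)).astype(int); print(n,c)
    a=im[c[1]-40:c[1]+40,c[0]-60:c[0]+60]
    hh=h[c[1]-40:c[1]+40,c[0]-60:c[0]+60]; 
    for lo in(80,100,120):
        M=cv2.inRange(hh,(5,lo,60),(22,255,255)); k=max(cv2.findContours(M,0,2)[0],key=cv2.contourArea,default=None)
        if k is not None and len(k)>4:
            e=cv2.fitEllipse(cv2.convexHull(k)); q=np.array(e[0])+c-[60,40]; print(lo,cv2.contourArea(k),q,np.round(e[1]),onz(mm,*q,.014).round(3))
    cv2.imwrite('pics/%s9c.png'%n,cv2.resize(a,(600,400),interpolation=cv2.INTER_CUBIC))
```

```text
{'time': 8.45, 'tool_pos': [0.5709, 0.3488, 0.0934], 'tool_rot': [3.1384, 0.6098, 1.584], 'contact_force': [1.1648, -0.3452, -2.0187]}
side [260 314]
80 978.0 [264.80015564 316.06053543] [33. 45.] [0.566 0.146 0.014]
100 129.5 [262.50445557 310.15406418] [12. 17.] [0.581 0.135 0.014]
120 98.5 [262.73710251 309.70847321] [10. 15.] [0.582 0.134 0.014]
scene [275 306]
80 694.5 [277.72536087 308.37935638] [27. 36.] [0.566 0.15  0.014]
100 512.0 [277.58341599 308.64441299] [24. 34.] [0.566 0.151 0.014]
120 56.0 [276.20543671 302.74037933] [ 8. 12.] [0.584 0.135 0.014]
```

Run:
```python
from h import *
m=model('side')
for u,v in [(245,245),(180,293),(120,340),(60,390),(20,425)]: print((u,v),onz(m,u,v,0).round(3))
print('packet',[onz(m,u,v,.01).round(3)[:2].tolist() for u,v in [(263,410),(300,387),(380,460),(340,478)]])
im=cv2.imread('pics/side0.png');h=cv2.cvtColor(im,cv2.COLOR_BGR2HSV)
for v in(280,300,320,340,360):
    print(v,[h[v,u].tolist() for u in range(60,230,20)])
```

```text
(245, 245) [ 0.773 -0.028  0.   ]
(180, 293) [0.789 0.196 0.   ]
(120, 340) [ 0.797  0.384 -0.   ]
(60, 390) [0.798 0.558 0.   ]
(20, 425) [0.797 0.672 0.   ]
packet [[0.416, 0.342], [0.389, 0.255], [0.17, 0.306], [0.211, 0.378]]
280 [[16, 86, 131], [15, 95, 121], [16, 84, 146], [16, 83, 156], [15, 90, 139], [16, 88, 153], [16, 85, 153], [16, 89, 154], [23, 63, 169]]
300 [[15, 88, 142], [16, 83, 150], [15, 95, 131], [15, 88, 130], [16, 88, 151], [15, 87, 143], [16, 90, 148], [23, 66, 173], [22, 63, 175]]
320 [[17, 83, 154], [17, 91, 152], [15, 91, 146], [15, 89, 141], [16, 87, 150], [17, 81, 157], [23, 64, 174], [23, 67, 163], [0, 0, 18]]
340 [[15, 88, 133], [16, 83, 153], [17, 81, 154], [14, 91, 134], [20, 74, 162], [23, 66, 162], [22, 69, 159], [22, 65, 164], [25, 16, 97]]
360 [[17, 82, 155], [16, 90, 133], [15, 93, 110], [22, 66, 174], [23, 64, 176], [24, 62, 176], [22, 60, 165], [24, 58, 164], [23, 57, 173]]
```

Request:
arm_command --moves '[[[-0.007,0,-0.01],[0,0,0],0],[[-0.014,0,-0.02],[0,0,0],0],[[-0.02,0,-0.0287],[0,0,0],0],[[-0.023,0,-0.033],[0,0,0],0],[[-0.023,0,-0.033],[0,0,0],0]]'

```text
time: 9.05
tool_pos: [0.5717, 0.3479, 0.1356]
tool_rot: [3.136, 0.609, 1.581]
contact_force: [1.7, 0.6, -1.2]
opening: 0.014
grip_force: 40.0
```

Request:
arm_command --moves '[[[0,0.02,0],[0,0,0],0],[[0,0.05,0],[0,0,0],0],[[-0.01,0.08,0.007],[0,0,0],0],[[-0.025,0.105,0.0175],[0,0,0],0],[[-0.039,0.105,0.0275],[0,0,0],0]]'

```text
time: 9.55
tool_pos: [0.6792, 0.2995, 0.1309]
tool_rot: [3.139, 0.611, 1.582]
contact_force: [1.1, 0.6, -2.0]
opening: 0.0136
grip_force: 40.0
```

Run:
```python
from h import *
robot.read_camera('wrist')
s=robot.observe(); print({k:np.round(s[k],4).tolist() for k in['time','qpos','tool_pos','tool_rot','contact_force']})
for n in('side','scene'):
    mm,im=shot(n,n+'10.png'); h=cv2.cvtColor(im,cv2.COLOR_BGR2HSV)
    c=proj(mm,(.567,.148,.016)).astype(int)
    hh=h[c[1]-40:c[1]+40,c[0]-60:c[0]+60]
    for lo in(80,100):
        M=cv2.inRange(hh,(5,lo,60),(22,255,255)); k=max(cv2.findContours(M,0,2)[0],key=cv2.contourArea,default=None)
        if k is not None and len(k)>4:
            e=cv2.fitEllipse(cv2.convexHull(k)); q=np.array(e[0])+c-[60,40]; print(n,lo,cv2.contourArea(k),q,np.round(e[1]),onz(mm,*q,.014).round(3))
```

```text
{'time': 9.6, 'qpos': [0.5247, 1.0901, 0.5296, -0.5422, 1.8158, 0.4604], 'tool_pos': [0.6783, 0.2969, 0.1317], 'tool_rot': [3.1409, 0.6126, 1.5799], 'contact_force': [0.5185, -2.3915, -1.5434]}Traceback (most recent call last):
  File "<stdin>", line 11, in <module>
cv2.error: OpenCV(4.12.0) /io/opencv/modules/imgproc/src/shapedescr.cpp:361: error: (-201:Incorrect size of input array) There should be at least 5 points to fit the ellipse in function 'fitEllipseNoDirect'
```

Request:
arm_command --moves '[[[0.009,0,0.013],[0,0,0],0],[[0.018,0,0.026],[0,0,0],0],[[0.026,0,0.037],[0,0,0],0],[[0.031,0,0.045],[0,0,0],0],[[0.0353,0,0.0505],[0,0,0],0]]'

```text
time: 10.15
tool_pos: [0.6764, 0.3018, 0.0705]
tool_rot: [3.141, 0.611, 1.585]
contact_force: [0.7, -0.2, -1.2]
opening: 0.014
grip_force: 40.0
```

Request:
arm_command --moves '[[[0,0,0],[0,0,0],0],[[0,0,0],[0,0,0],0],[[0,0,0],[0,0,0],0.06],[[0,0,0],[0,0,0],0.06],[[0,0,0],[0,0,0],0.06]]'

```text
time: 10.65
tool_pos: [0.6773, 0.3016, 0.0732]
tool_rot: [3.137, 0.61, 1.582]
contact_force: [0.9, -0.2, -0.1]
opening: 0.0331
grip_force: 0.0
```

Request:
arm_command --moves '[[[0,0,0],[0,0,0],0.06],[[0,0,0],[0,0,0],0.06],[[0,0,0],[0,0,0],0.06],[[0,0,0],[0,0,0],0.06],[[0,0,-0.01],[0,0,0],0.06]]'

```text
time: 11.15
tool_pos: [0.6765, 0.3064, 0.0796]
tool_rot: [3.141, 0.612, 1.584]
contact_force: [0.5, 0.7, -0.9]
opening: 0.0598
grip_force: 0.0
```

Request:
arm_command --moves '[[[0,0,-0.03],[0,0,0],0.06],[[0,0,-0.07],[0,0,0],0.06],[[0,0,-0.11],[0,0,0],0.06],[[0,0,-0.15],[0,0,0],0.06],[[0,0,-0.16],[0,0,0],0.06]]'

```text
time: 11.65
tool_pos: [0.6528, 0.3832, 0.205]
tool_rot: [3.121, 0.601, 1.586]
contact_force: [1.7, -0.3, -0.5]
opening: 0.0601
grip_force: 0.0
```

Request:
arm_command --moves '[[[-0.03,-0.015,0.01],[0,0.12,0],0.06],[[-0.065,-0.035,0.025],[0,0.25,0],0.06],[[-0.105,-0.055,0.045],[0,0.38,0],0.06],[[-0.145,-0.075,0.065],[0,0.5,0],0.06],[[-0.18,-0.095,0.085],[0,0.61,0],0.06]]'

```text
time: 12.15
tool_pos: [0.5955, 0.2411, 0.2296]
tool_rot: [3.119, 0.114, 1.598]
contact_force: [2.9, -1.8, 0.6]
opening: 0.0594
grip_force: 0.0
```

Request:
arm_command --moves '[[[-0.02,-0.01,0],[0,0,0],0.06],[[-0.03,-0.018,0],[0,0,0],0.06],[[-0.03,-0.018,0],[0,0,0],0.06],[[-0.03,-0.018,0],[0,0,0],0.06],[[-0.03,-0.018,0],[0,0,0],0.06]]'

```text
time: 12.65
tool_pos: [0.5791, 0.2114, 0.2315]
tool_rot: [3.124, 0.12, 1.599]
contact_force: [1.2, 0.3, 0.2]
opening: 0.0604
grip_force: 0.0
```

Run:
```python
from h import *
robot.read_camera('wrist')
w,im=shot('wrist','w11.png')
s=robot.observe(); print({k:np.round(s[k],4).tolist() for k in['time','qpos','tool_pos','tool_rot','contact_force','opening']})
h=cv2.cvtColor(im,cv2.COLOR_BGR2HSV); h[300:]=0
for lab,z,lo,hi in [('wood',.016,(5,85,90),(22,255,255)),('knob?',.044,(3,130,60),(16,255,220))]:
    M=cv2.inRange(h,lo,hi)
    for k in sorted(cv2.findContours(M,0,2)[0],key=cv2.contourArea)[-3:]:
        if len(k)>5: e=cv2.fitEllipse(cv2.convexHull(k)); print(lab,cv2.contourArea(k),np.round(e[0]),np.round(e[1]),onz(w,*e[0],z).round(3))
print('lid expected',proj(w,(.567,.148,.016)),'jar',proj(w,(.418,.207,.08)))
```

```text
{'time': 12.75, 'qpos': [0.2885, 0.5267, 1.2241, -0.1225, 1.4066, 0.2797], 'tool_pos': [0.5787, 0.2114, 0.231], 'tool_rot': [3.1247, 0.1206, 1.5996], 'contact_force': [1.5754, 0.9026, -0.2656], 'opening': 0.06}
wood 1546.0 [633.  30.] [61. 97.] [0.871 0.364 0.016]
wood 6249.0 [301. 234.] [86. 94.] [0.57  0.151 0.016]
wood 41093.5 [553. 253.] [182. 603.] [0.854 0.135 0.016]Traceback (most recent call last):
  File "<stdin>", line 9, in <module>
cv2.error: OpenCV(4.12.0) /io/opencv/modules/imgproc/src/shapedescr.cpp:361: error: (-201:Incorrect size of input array) There should be at least 5 points to fit the ellipse in function 'fitEllipseNoDirect'
```

```bash
cat >> h.py <<'E'
def goto(X,rpy=(np.pi,0,np.pi/2)):
    s=robot.observe(); rr=Ro.from_euler('xyz',s['tool_rot'])
    print('shift',rr.inv().apply(np.array(X)-s['tool_pos']).round(4).tolist(),'turn',(rr.inv()*Ro.from_euler('xyz',rpy)).as_rotvec().round(3).tolist())
E
python3 - <<'E'
from h import *
w=model('wrist');print('jar px',proj(w,(.418,.207,.08)),w['fx'])
goto((.43,.2,.26))
E
```

```text
jar px [121.45500758 201.3887369 ] 374.78228062690357
shift [-0.0106, -0.1485, -0.0304] turn [0.019, 0.12, 0.03]
```

Request:
arm_command --moves '[[[0,-0.03,-0.01],[0.01,0.06,0.02],0.06],[[-0.005,-0.07,-0.02],[0.019,0.12,0.03],0.06],[[-0.011,-0.11,-0.03],[0.019,0.12,0.03],0.06],[[-0.011,-0.14,-0.03],[0.019,0.12,0.03],0.06],[[-0.011,-0.148,-0.03],[0.019,0.12,0.03],0.06]]'

```text
time: 13.25
tool_pos: [0.4281, 0.1992, 0.2606]
tool_rot: [-3.141, 0.0, 1.571]
contact_force: [0.7, 0.0, -0.4]
opening: 0.06
grip_force: 0.0
```

Run:
```python
from h import *
for i in range(4): robot.read_camera('wrist')
w,im=shot('wrist','w12.png')
s=robot.observe(); print({k:np.round(s[k],4).tolist() for k in['time','tool_pos','tool_rot','contact_force','opening']})
print('jar px',proj(w,(.418,.207,.08)),'lid px',proj(w,(.57,.15,.016)))
cv2.imwrite('pics/w12.png',im)
```

```text
{'time': 13.5, 'tool_pos': [0.4314, 0.199, 0.2598], 'tool_rot': [-3.1415, 0.0005, 1.5695], 'contact_force': [0.3875, 0.0347, -0.0622], 'opening': 0.0598}
jar px [300.25912176 204.10758042] lid px [436.82180084 240.67971333]
```

View pics/w12.png

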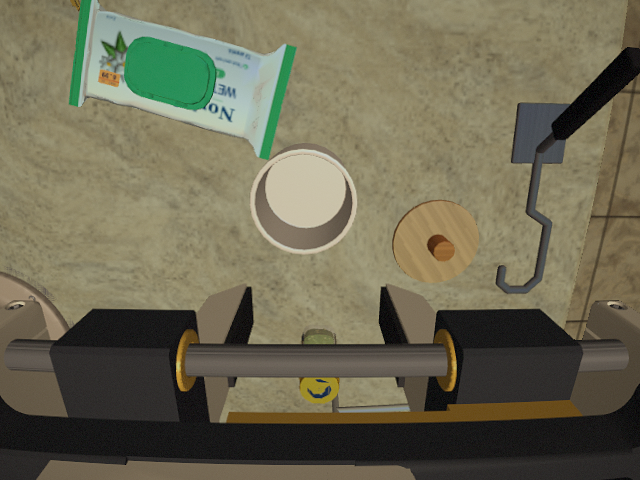

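The view shows the rod standing on its foot at (540,130), the jar's rim centred at (303.5,202), and the lid's disc centred at (436.5,241) with the knob top at (442,248).

Run:
```python
from h import *
w=model('wrist')
print('jar',onz(w,303.5,201.5,.08),'rim width',onz(w,250,202,.08)-onz(w,357,202,.08),'lid',onz(w,436.5,241,.016),'knob',onz(w,442.5,248,.044))
goto((.571,.15,.1));
```

```text
jar [0.42100282 0.20935096 0.08      ] rim width [-0.09836487  0.00013713  0.        ] lid [0.56951611 0.14950949 0.016     ] knob [0.56721411 0.15103116 0.044     ]
shift [-0.0488, 0.1396, 0.1598] turn [-0.0, 0.0, -0.001]
```

Request:
arm_command --moves '[[[-0.01,0.04,0.01],[0,0,0],0.06],[[-0.025,0.08,0.03],[0,0,0],0.06],[[-0.04,0.115,0.065],[0,0,0],0.06],[[-0.049,0.137,0.105],[0,0,0],0.06],[[-0.049,0.137,0.15],[0,0,0],0.06]]'

```text
time: 14.0
tool_pos: [0.5714, 0.1476, 0.1078]
tool_rot: [3.139, 0.001, 1.567]
contact_force: [0.7, 1.1, -0.4]
opening: 0.06
grip_force: 0.0
```

Run:
```python
from h import *
for i in range(4): robot.read_camera('wrist')
print(robot.observe()['tool_pos'],robot.observe()['time']); goto((.5685,.15,.021))
w=model('wrist'); print(proj(w,(.5685,.15,.044)))
```

```text
[0.56735536 0.14943899 0.10979299] 14.2
shift [0.0006, 0.0013, 0.0888] turn [-0.002, 0.001, -0.002]
[316.56796247 255.54232498]
```

Request:
arm_command --moves '[[[0,0.001,0.03],[0,0,0],0.06],[[0,0.001,0.055],[0,0,0],0.06],[[0,0.001,0.075],[0,0,0],0.06],[[0,0.001,0.0885],[0,0,0],0.06],[[0,0.001,0.0885],[0,0,0],0.06]]' --squeeze 25

```text
time: 14.7
tool_pos: [0.5684, 0.1498, 0.0221]
tool_rot: [3.141, 0.0, 1.57]
contact_force: [1.8, 0.3, -1.3]
opening: 0.0599
grip_force: 0.0
```

Request:
arm_command --moves '[[[0,0,0],[0,0,0],0],[[0,0,0],[0,0,0],0],[[0,0,0],[0,0,0],0],[[0,0,0],[0,0,0],0],[[0,0,0],[0,0,0],0]]'

```text
time: 15.2
tool_pos: [0.5682, 0.1494, 0.022]
tool_rot: [3.141, 0.0, 1.569]
contact_force: [1.9, 0.2, 0.9]
opening: 0.0246
grip_force: 0.4
```

Request:
arm_command --moves '[[[0,0,0],[0,0,0],0],[[0,0,0],[0,0,0],0],[[0,0,0],[0,0,0],0],[[0,0,-0.02],[0,0,0],0],[[0,0,-0.05],[0,0,0],0]]'

```text
time: 15.7
tool_pos: [0.5663, 0.1492, 0.07]
tool_rot: [-3.136, 0.001, 1.569]
contact_force: [1.2, -0.2, -1.5]
opening: 0.023
grip_force: 25.0
```

Request:
arm_command --moves '[[[0,0,-0.04],[0,0,0],0],[[0,0,-0.08],[0,0,0],0],[[0,0,-0.1],[0,0,0],0],[[0,0,-0.1],[0,0,0],0],[[0,0,-0.1],[0,0,0],0]]'

```text
time: 16.2
tool_pos: [0.5674, 0.1494, 0.1705]
tool_rot: [-3.14, 0.001, 1.569]
contact_force: [0.9, 0.4, -1.4]
opening: 0.0228
grip_force: 25.0
```

Run:
```python
from h import *
w,im=shot('wrist','w13.png')
s=robot.observe(); print({k:np.round(s[k],4).tolist() for k in['time','tool_pos','tool_rot','contact_force','opening','grip_force']})
# lid disc seen in hand: wood mask; disc top expected z = tcp_z-.005
h=cv2.cvtColor(im,cv2.COLOR_BGR2HSV)
M=cv2.inRange(h,(5,85,90),(22,255,255)); M[:, :150]=0; M[:,500:]=0; M[330:]=0
for k in sorted(cv2.findContours(M,0,2)[0],key=cv2.contourArea)[-2:]:
    x,y,ww,hh=cv2.boundingRect(k); print(cv2.contourArea(k),x,y,ww,hh)
z=s['tool_pos'][2]-.005
print('expected disc', [proj(w,s['tool_pos']+np.array([a,b,-.005])).round(0).tolist() for a,b in [(0,.05),(.05,0),(-.05,0)]])
goto((.421,.2085,.2))
```

```text
{'time': 16.25, 'tool_pos': [0.567, 0.1493, 0.1697], 'tool_rot': [-3.1381, 0.0008, 1.5693], 'contact_force': [0.4414, 0.3015, -1.8174], 'opening': 0.0234, 'grip_force': 24.9993}
16428.0 215 202 202 128
expected disc [[313.0, 199.0], [416.0, 300.0], [211.0, 300.0]]
shift [0.0589, -0.1462, -0.0298] turn [-0.004, 0.001, -0.001]
```

Request:
arm_command --moves '[[[0.015,-0.035,0],[0,0,0],0],[[0.03,-0.075,0],[0,0,0],0],[[0.048,-0.115,0],[0,0,0],0],[[0.0605,-0.147,0],[0,0,0],0],[[0.0605,-0.147,0],[0,0,0],0]]'

```text
time: 16.75
tool_pos: [0.4162, 0.2109, 0.1697]
tool_rot: [-3.135, 0.002, 1.572]
contact_force: [1.3, -0.2, -1.3]
opening: 0.0231
grip_force: 25.0
```

Run:
```python
from h import *
for i in range(4): robot.read_camera('wrist')
s=robot.observe(); print(s['tool_pos'],s['tool_rot']); goto((.42,.21,.104))
```

```text
[0.42179578 0.20984536 0.17086747] [-3.14061687e+00  8.08945464e-04  1.56887130e+00]
shift [0.0002, -0.0017, 0.0669] turn [-0.001, 0.001, -0.002]
```

Request:
arm_command --moves '[[[0,-0.001,0.02],[0,0,0],0],[[0,-0.0015,0.04],[0,0,0],0],[[0,-0.0015,0.055],[0,0,0],0],[[0,-0.0015,0.064],[0,0,0],0],[[0,-0.0015,0.067],[0,0,0],0]]'

```text
time: 17.45
tool_pos: [0.4198, 0.2096, 0.1034]
tool_rot: [-3.139, 0.001, 1.568]
contact_force: [0.8, -0.0, -1.3]
opening: 0.0233
grip_force: 25.0
```

Request:
arm_command --moves '[[[0,0,0.002],[0,0,0],0],[[0,0,0.005],[0,0,0],0],[[0,0,0.008],[0,0,0],0],[[0,0,0.009],[0,0,0],0],[[0,0,0.009],[0,0,0],0]]'

```text
time: 17.95
tool_pos: [0.4196, 0.2102, 0.0957]
tool_rot: [-3.142, 0.0, 1.569]
contact_force: [1.9, -0.7, -2.1]
opening: 0.0233
grip_force: 25.0
```

Request:
arm_command --moves '[[[0,0,0.001],[0,0,0],0],[[0,0,0.0015],[0,0,0],0],[[0,0,0.0015],[0,0,0],0],[[0,0,0.0015],[0,0,0],0.05],[[0,0,0.0015],[0,0,0],0.05]]'

```text
time: 18.45
tool_pos: [0.4197, 0.2102, 0.0943]
tool_rot: [3.141, 0.0, 1.569]
contact_force: [0.6, 0.9, -0.8]
opening: 0.0347
grip_force: 0.0
```

Request:
arm_command --moves '[[[0,0,0],[0,0,0],0.05],[[0,0,0],[0,0,0],0.05],[[0,0,0],[0,0,0],0.05],[[0,0,-0.01],[0,0,0],0.05],[[0,0,-0.03],[0,0,0],0.05]]'

```text
time: 18.95
tool_pos: [0.4188, 0.2099, 0.1239]
tool_rot: [-3.139, 0.001, 1.569]
contact_force: [1.4, -0.7, -0.3]
opening: 0.0499
grip_force: 0.0
```

Request:
arm_command --moves '[[[0,0,-0.04],[0,0,0],0.05],[[0,0,-0.08],[0,0,0],0.05],[[0,0,-0.12],[0,0,0],0.05],[[0,0,-0.14],[0,0,0],0.05],[[0,0,-0.14],[0,0,0],0.05]]'

```text
time: 19.45
tool_pos: [0.421, 0.2107, 0.2678]
tool_rot: [3.135, -0.002, 1.569]
contact_force: [0.4, 0.4, -1.1]
opening: 0.05
grip_force: 0.0
```

Run:
```python
from h import *
for i in range(4): robot.read_camera('wrist')
w,im=shot('wrist','w14.png')
s=robot.observe(); print({k:np.round(s[k],4).tolist() for k in['time','tool_pos','contact_force','opening']})
h=cv2.cvtColor(im,cv2.COLOR_BGR2HSV); M=cv2.inRange(h,(5,85,90),(22,255,255)); M[:, :150]=0; M[:,480:]=0; M[290:]=0
k=max(cv2.findContours(M,0,2)[0],key=cv2.contourArea); e=cv2.fitEllipse(cv2.convexHull(k)); x,y,a,b=cv2.boundingRect(k)
print(e,(x,y,a,b),'at z .088',onz(w,*e[0],.088),'width',onz(w,x,e[0][1],.088)-onz(w,x+a,e[0][1],.088))
C=np.array([.421,.209,.088]); print([proj(w,C+d).round(1).tolist() for d in np.array([[.05,0,0],[-.05,0,0],[0,.05,0],[0,-.05,0]])])
# knob: dark/orange
K=cv2.inRange(h,(3,130,60),(14,255,230)); K[:, :150]=0; K[:,480:]=0; K[290:]=0; ys,xs=np.nonzero(K); print('knob',len(xs),xs.mean(),ys.mean(),proj(w,C+[0,0,.02]),proj(w,C+[0,0,.028]))
```

```text
{'time': 19.7, 'tool_pos': [0.4189, 0.21, 0.2627], 'contact_force': [0.921, 0.2693, 0.2345], 'opening': 0.0503}
((317.019287109375, 213.12953186035156), (105.62103271484375, 107.99878692626953), 88.75524139404297) (263, 161, 109, 106) at z .088 [0.42029817 0.21041029 0.088     ] width [-9.95936144e-02  4.00662166e-05  0.00000000e+00]
[[372.5, 214.6], [263.1, 214.7], [317.8, 159.2], [317.8, 265.4]]
knob 170 317.9470588235294 210.55882352941177 [317.84613412 220.45821153] [317.8714443  222.98771472]
```

```bash
python3 -c "
from cell import robot
print(robot.hand_in())"
```

```text
the job is handed in; nothing more can be done
None
```

The job is handed in at about 20 s of robot time: the lid was hooked out clear of both shelves, the rod stands on its foot outside the rack, and the last wrist picture measures the lid flat and fully down on the jar; the mug and spice jar were not touched.

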